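# Hang the sample pot on the spring balance

### The arm

A 7-joint arm with a two-finger parallel gripper is mounted at the origin on a cart in front of the work surface, level with it; the furniture and walls round the work are solid. World frame = base frame: x ahead of the robot, y to its left, z up, the work surface at z = 0. Lengths are in m, angles in degrees, forces in N, time in s.
With the tool pointing down it reaches from about 0.4 to 0.75 m from the base axis. Payload 19.5 kg.
Tool frame: the origin (TCP) lies at the very end of the fingers, on their centre line; the grasp point (between the pads) lies 19 mm behind it; z points along the fingers, y is the line along which they close (so a half turn about z gives the same grasp; the last joint's range is limited). The gripper opens to 85 mm and grips with 20 to 120 N. Pads are 22 mm wide; open, the fingers measure 114 mm over their backs; the gripper's body (76 mm by 85 mm) begins 54 mm behind the grasp point. The pads swing forward as they close: fully open they stand 13 mm farther back than shut.
Start: joints at [66.709, 40.479, -1.581, 85.061, 1.261, 54.483, -4.326], TCP at [0.205, -0.537, 0.231] pointing down, gripper open.
Joint ranges: [-155.06, 155.06], [-18.47, 123.98], [-90, 86.84], [0, 140.48], [-83.41, 263.41], [0, 116], [-161.91, 161.91]. Speed limits (degrees/s): [108.29, 108.29, 147.25, 147.25, 172.46, 172.46, 172.46].

### API

Orientations are given as a 3x3 rotation matrix whose columns are the frame's x, y, z axes.
In Python, from workcell import r gives the robot as it stands.
- The arm moves only by the tool drive_tool, never from a script. Its argument "deltas" is a list of rows, each a list of 7 numbers: the shift along the tool's x, y, z in m, then the turn, a rotation vector about the tool's x, y, z in rad, then the closure, from -1 (fully open) to 1 (shut), so that 0 is half open. In form: [[dx, dy, dz, rx, ry, rz, fingers], ...]. A call has 1 to 5 rows; each row shifts and turns the commanded pose from where the row before left it, along the tool's axes as they then stand; what a row does not reach is not made up. A row lasts 1/8 s, in which the tool goes at most 62.5 mm and 10.7 degrees, less where a joint would pass 70% of its speed; a pose out of reach is approached as far as the arm can. A call with a gripper value outside its range is refused whole. The fingers move at their own pace and stop on an object; the grip force is fixed at half the most. Time passes only in rows, so rows that do not move let the fingers close. It gives the time, the measured TCP pose, the force, the opening and the grip force at its end, in the units of the state.
- r.state(): the state, without advancing time (a new reading comes with each control period).
- r.grab_frame(name): name is "scene" or "top" or "wrist"; returns a dict with "frame" (420x560x3 uint8, blue, green, red), "range_z" (420x560 float32, m along the optical axis (not along the pixel's ray), 0 where there is no reading), "fx", "fy", "cx", "cy" (pixels), "cam_to_world" (4x4, takes a point from camera to world coordinates). Camera axes: x right, y down, z forward; pixel columns grow to the right and rows downward; lengths in m; the calibration is good to about 2 mm. A picture is of the moment at which its call begins.
- r.job_done(): hands the job in; it is judged then, once.
Trained networks look in a picture, given as the dict that the camera call returned (one of the last four; its "shot" number tells which), for a name from the list of things; names that differ only in an ending like _2 or _b are one class to them, and where a whole thing is asked for, a point or a joint stands for the part that bears it (a point fixed in the world has none). Each returns a list of dicts, best first, with "p" (0 to 1); they miss things now and then, are a little off and sometimes report something else, mostly with a low value. They report only what shows in the picture. A call takes as long as a camera call. They do not tell look-alikes from the thing itself.
- r.outline_of(picture, label): "region" (420x560 bool, what is visible of it) and "rect" ([left, top, width, height] in pixels, round what is visible of it).
- r.landmark_of(picture, label): "location" ([row, column] in pixels: a listed point, or the origin of a listed thing).
The state is a dict: "clock": time; "joint_pos": joint angles; "dq": joint speeds; "joint_torque": joint torques, N m; "ee_pos": TCP position; "ee_rot": TCP orientation; "force": force on the tool from outside, world axes, zero at the start; "ft_torque": the same for the moment, N m; "gripper_width": opening from 0.0 (shut) to 1.0 (fully open); "gripper_force": force on a finger pad.
Only numpy, scipy, OpenCV 4.12 (cv2) and the standard library are available. Lean on these libraries where they do the work, as an engineer would, in place of code of your own. Each camera call takes 0.05 s, during which the arm holds its last target. There are 200 camera calls.

### The job

Weigh the metal pot: pick it up by its square post and hang it by the eye in its hanger in the dip of the spring balance's hook. Its weight is not known, so keep hold of it and lower it gently, at no more than 5 cm a second, until the sprung hook just carries all of it, then let go so that the hook hardly drops or springs up, and finish once the pot hangs upright and still. Do not pull the hook down near its stop, and leave the wood block, the spool and the tape roll where they are.

Things in the scene. Friction and masses are not known exactly. Their poses are not given: they have to be found in the camera images.
- balance: The spring balance, fixed on the bench: grey base 130 x 150 x 18 mm, aluminium column 257 mm high. Origin: underside, on the column's axis; -x is the way the hook reaches out (roughly towards the robot), z up. The hook: a round steel bar, 8 mm thick, from the column's front to a dip 130 mm before the column's axis, ending in an upturned tip 150 mm before it, its top 14 mm above 'saddle'.
- saddle (a point): Top of the round bar at the bottom of the hook's dip, where the eye has to rest; 200 mm above the bench while unloaded. Moves with the hook. Axes as the balance. The eye goes on over the upturned tip, along the bar towards the column.
- hook (a joint): How far the hook has dipped, in m: 0 unloaded, growing downwards, stop at 0.090. Spring of 130 N/m (1 N more load lowers it 7.7 mm), lightly damped, so it bobs for a few seconds after a disturbance.
- pot: Round aluminium pot, 68 mm wide, 50 mm high, on top a steel hanger, 150 mm high in all; mass unknown, 0.25 to 0.9 kg, centred. Origin: centre of the underside, z up. The hanger is a flat 6 mm frame, 43 mm wide, in the pot's y-z plane, same from both sides; the eye goes through it along x: 31 mm wide, from 50 mm up to its roof-shaped top at 92 mm.
- grip (a point): Centre of the grip part of the pot's square post, 16 x 16 mm, 126 mm above the pot's underside on its axis; the post runs from 100 to 150 mm above the underside. Axes as the pot.
- eye (a point): Peak of the eye's roof-shaped top edge (underside), 92 mm above the pot's underside on its axis; this edge rests on the hook's bar. 34 mm below 'grip'. Axes as the pot.
- block_mid (a point): Centre of the loose wood block, 45 x 75 x 32 mm: a bystander.
- spool_mid (a point): Centre of the turned wooden spool, 45 mm in diameter, 40 mm high: a bystander.
- roll_mid (a point): Centre of the tan tape roll, 72 mm in diameter, 35 mm high, lying flat: a bystander.
Things that resemble listed ones, but are neither listed nor needed, are in the scene too. Leave any black or orange look-alike of the pot alone.

How it is judged:
By the outcome, as a careful person would: the job done as asked, in the order asked, and still so for the second after the job is handed in, with the robot touching nothing.
It also fails if it takes over 59 s, if anything falls off the work surface, if the arm or the gripper's body presses on something with over 40 N, if the wrist force passes 120 N, or if a joint passes its speed limit or range.

## Working session

There is one attempt and no reset: what is moved stays moved. The work goes in short steps, Python scripts to look and compute and a tool call to move; the robot and the scene stay as the last step left them, time stands still between calls to the robot, and variables do not carry over. Pictures are saved under pics/ and viewed, at most 10 in all, crops included, and the job is handed in when it is done.

Besides the shell and the picture viewer there is one more tool, called after "Emit:" as name([rows], argument=value, ...), one row to a line, values as JSON. drive_tool: Moves the arm, as the interface text tells. Its arguments: {"type":"object","properties":{"deltas":{"type":"array"}},"required":["deltas"]}

```bash
mkdir -p pics; cat > h.py <<'E'
import numpy as np, cv2
from workcell import r
def pt(f,row,col,w=1):
    i,j=int(round(row)),int(round(col))
    z=f["range_z"][max(0,i-w):i+w+1,max(0,j-w):j+w+1]; z=z[z>0]
    if len(z)==0: return None
    z=np.median(z)
    return (f["cam_to_world"]@[(col-f["cx"])/f["fx"]*z,(row-f["cy"])/f["fy"]*z,z,1])[:3]
def cloud(f,m):
    i,j=np.nonzero(m&(f["range_z"]>0)); z=f["range_z"][i,j]
    return (np.c_[(j-f["cx"])/f["fx"]*z,(i-f["cy"])/f["fy"]*z,z,np.ones(len(z))]@f["cam_to_world"].T)[:,:3]
E
python3 - <<'E'
from h import *
np.set_printoptions(precision=3,suppress=True)
s=r.state();print(s["clock"],s["ee_pos"],s["ee_rot"],s["gripper_width"])
ims=[]
for c in ["scene","top"]:
    f=r.grab_frame(c);ims.append(f["frame"])
    print(c,f["cam_to_world"][:3,3])
    for n in ["saddle","balance","pot","grip","eye","block_mid","spool_mid","roll_mid"]:
        for d in r.landmark_of(f,n)[:4]:
            print(n,round(d["p"],2),np.round(d["location"]),pt(f,*d["location"]))
    cv2.imwrite(f"pics/{c}.png",f["frame"])
E
```

```text
0.0 [ 0.205 -0.537  0.231] [[ 0.934  0.357 -0.   ]
 [ 0.357 -0.934  0.001]
 [-0.    -0.001 -1.   ]] 1.0023417955035607
scene [-0.088  0.599  0.682]
saddle 0.81 [160. 321.] [ 0.718 -0.457  0.05 ]
saddle 0.24 [310. 233.] [0.352 0.223 0.139]
balance 0.9 [209. 285.] [ 0.637 -0.212  0.018]
pot 0.93 [367. 241.] [0.328 0.231 0.032]
pot 0.91 [310. 233.] [0.352 0.223 0.139]
pot 0.83 [335. 282.] [0.323 0.136 0.041]
pot 0.67 [270. 218.] [0.555 0.088 0.028]
grip 0.94 [262. 228.] [0.456 0.141 0.135]
grip 0.93 [288. 283.] [0.34  0.118 0.129]
grip 0.92 [311. 235.] [0.349 0.222 0.137]
grip 0.79 [224. 215.] [0.574 0.074 0.131]
eye 0.95 [204. 225.] [ 0.666 -0.031  0.097]
eye 0.91 [276. 229.] [0.455 0.142 0.101]
eye 0.91 [298. 282.] [0.342 0.12  0.106]
eye 0.84 [236. 218.] [0.572 0.069 0.099]
block_mid 0.77 [264. 324.] [ 0.407 -0.087  0.032]
spool_mid 0.77 [220. 386.] [ 0.419 -0.353  0.02 ]
roll_mid 0.92 [278. 126.] [0.691 0.229 0.008]
top [ 0.371 -0.074  1.682]
saddle 0.64 [204. 323.] [ 0.53  -0.203  0.195]
balance 0.84 [174. 324.] [ 0.639 -0.222  0.024]
pot 0.91 [194. 230.] [0.577 0.066 0.05 ]
pot 0.88 [271. 217.] [0.344 0.104 0.048]
pot 0.76 [264. 181.] [0.364 0.204 0.09 ]
pot 0.6 [230. 210.] [0.467 0.126 0.048]
grip 0.85 [270. 210.] [0.348 0.113 0.148]
grip 0.71 [228. 206.] [0.468 0.128 0.11 ]
grip 0.69 [157. 264.] [ 0.67  -0.039  0.148]
grip 0.56 [189. 225.] [0.578 0.071 0.15 ]
eye 0.89 [268. 181.] [0.353 0.21  0.052]
eye 0.85 [271. 213.] [0.346 0.104 0.139]
eye 0.79 [192. 229.] [0.58  0.068 0.056]
eye 0.75 [161. 264.] [ 0.662 -0.04   0.121]
block_mid 0.66 [247. 282.] [ 0.415 -0.09   0.031]
spool_mid 0.6 [241. 368.] [ 0.432 -0.351  0.038]
spool_mid 0.19 [230. 204.] [0.46  0.131 0.142]
roll_mid 0.57 [163. 178.] [ 0.681  0.234 -0.001]
roll_mid 0.33 [206. 323.] [ 0.542 -0.221  0.005]
```

View pics/scene.png

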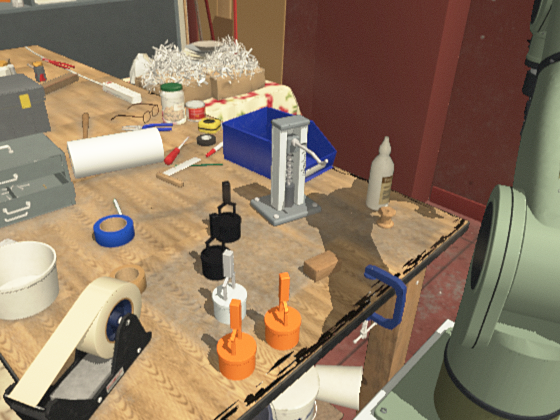

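View pics/top.png

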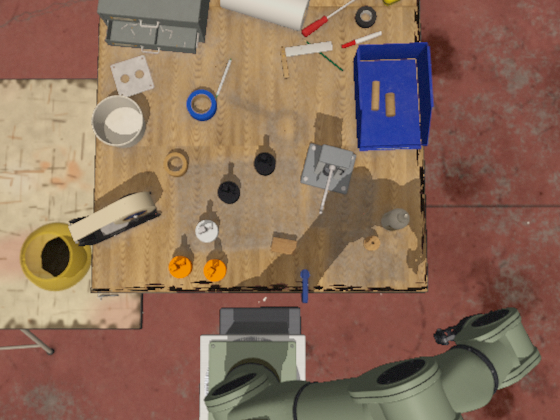

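The scene shows five pots:
- Black at scene px (col,row) (213,262) and (225,225).
- Orange at (237,345) and (282,325).
- One bare aluminium at (230,300), which is top px (206,231).

Only the aluminium one fits "metal pot". I'll measure it and the hook, and confirm with a crop.

```bash
python3 - <<'E'
from h import *
np.set_printoptions(precision=3,suppress=True)
out=[]
for c,box,hb in [("scene",(235,330,200,260),(110,225,245,335)),("top",(215,250,190,225),(140,220,300,360))]:
    f=r.grab_frame(c)
    b=box
    m=np.zeros((420,560),bool);m[b[0]:b[1],b[2]:b[3]]=True
    P=cloud(f,m)
    P=P[(np.hypot(P[:,0]-.46,P[:,1]-.132)<.05)]
    for lo,hi in [(.003,.04),(.055,.09),(.105,.147),(.147,.16)]:
        q=P[(P[:,2]>lo)&(P[:,2]<hi)]
        if len(q): print(c,lo,hi,len(q),"med",np.median(q,0),"minmax",q.min(0),q.max(0), "rect",cv2.minAreaRect((q[:,:2]*1000).astype(np.float32)))
    m[:]=False;m[hb[0]:hb[1],hb[2]:hb[3]]=True
    P=cloud(f,m)
    P=P[(np.hypot(P[:,0]-.58,P[:,1]+.22)<.16)]
    for lo,hi in [(.012,.024),(.05,.16),(.16,.22),(.24,.28)]:
        q=P[(P[:,2]>lo)&(P[:,2]<hi)]
        if len(q): print(c,"bal",lo,hi,len(q),"mean",q.mean(0),q.min(0),q.max(0),"rect",cv2.minAreaRect((q[:,:2]*1000).astype(np.float32)))
    q=P[(P[:,2]>.16)&(P[:,2]<.235)];q=q[np.argsort(q[:,0])]
    print("tip-ward pts",q[:25:2])
    k=8
    out.append(cv2.resize(f["frame"][b[0]-10:b[1],b[2]:b[3]],(360,600) if c=="scene" else (400,500),interpolation=cv2.INTER_CUBIC))
a=np.zeros((600,800,3),np.uint8);a[:600,:360]=out[0];a[:500,380:780]=out[1]
cv2.imwrite("pics/crop.png",a)
E
```

```text
scene 0.003 0.04 272 med [0.448 0.164 0.021] minmax [0.422 0.103 0.003] [0.497 0.17  0.04 ] rect ((451.7087707519531, 145.07359313964844), (89.48259735107422, 40.268348693847656), 47.633140563964844)
scene 0.055 0.09 99 med [0.456 0.153 0.074] minmax [0.451 0.114 0.056] [0.471 0.16  0.09 ] rect ((461.7621154785156, 136.6369171142578), (5.860298156738281, 49.11082458496094), 21.523757934570312)
scene 0.105 0.147 198 med [0.457 0.142 0.126] minmax [0.452 0.127 0.105] [0.467 0.148 0.147] rect ((457.75579833984375, 139.48931884765625), (21.122026443481445, 12.036528587341309), 64.00190734863281)
scene 0.147 0.16 54 med [0.461 0.139 0.149] minmax [0.452 0.128 0.147] [0.469 0.146 0.152] rect ((462.32012939453125, 136.37777709960938), (15.450660705566406, 17.70408821105957), 23.250886917114258)
scene bal 0.012 0.024 932 mean [ 0.64  -0.212  0.017] [ 0.577 -0.31   0.012] [ 0.732 -0.147  0.024] rect ((655.5076904296875, -233.24111938476562), (152.15843200683594, 132.48716735839844), 74.4673080444336)
scene bal 0.05 0.16 1317 mean [ 0.643 -0.224  0.105] [ 0.62  -0.271  0.05 ] [ 0.681 -0.186  0
[... 2074 characters left out ...]
0.596 -0.216  0.202] [ 0.503 -0.265  0.161] [ 0.682 -0.189  0.218] rect ((593.0523681640625, -227.38929748535156), (179.0634765625, 75.73319244384766), 0.27488112449645996)
top bal 0.24 0.28 571 mean [ 0.652 -0.231  0.256] [ 0.62  -0.277  0.244] [ 0.685 -0.186  0.266] rect ((652.357666015625, -231.63511657714844), (83.66571044921875, 48.39619827270508), 74.76251983642578)
tip-ward pts [[ 0.503 -0.193  0.208]
 [ 0.506 -0.193  0.209]
 [ 0.508 -0.193  0.215]
 [ 0.509 -0.196  0.208]
 [ 0.512 -0.196  0.208]
 [ 0.514 -0.193  0.211]
 [ 0.515 -0.197  0.202]
 [ 0.518 -0.194  0.201]
 [ 0.52  -0.2    0.2  ]
 [ 0.521 -0.194  0.198]
 [ 0.523 -0.199  0.203]
 [ 0.526 -0.194  0.204]
 [ 0.526 -0.197  0.197]]
```

View pics/crop.png

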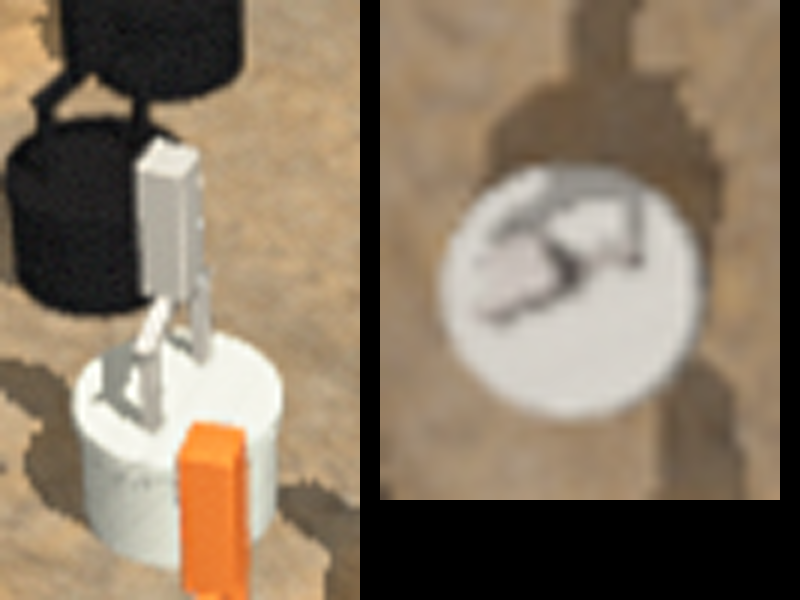

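The crop confirms it: bare silver pot, post top at crop (165,165), with its eye frame visible. Estimates, consistent across both cameras:
- **Pot:** axis at (0.464, 0.136), x axis yaw about 23°.
- **Balance:** x axis yaw about -15.2°, saddle at (0.527, -0.197, 0.200).

Moving now.

Emit:
drive_tool([
  [0.044,-0.036,0,0,0,0,-1],
  [0.044,-0.036,0,0,0,0,-1],
  [0.044,-0.036,0,0,0,0,-1],
  [0.044,-0.036,0,0,0,0,-1],
  [0.044,-0.036,0,0,0,0,-1],
])

```text
clock: 1.62
ee_pos: [0.3472, -0.2889, 0.2315]
ee_rot: [[0.934, 0.357, 0.0], [0.357, -0.934, -0.0], [0.0, 0.0, -1.0]]
force: [1.3, -0.7, -0.9]
gripper_width: 1.0
gripper_force: 0.0
```

Emit:
drive_tool([
  [0.033,-0.044,0,0,0,-0.007,-1],
  [0.033,-0.044,0,0,0,-0.007,-1],
  [0.033,-0.044,0,0,0,-0.007,-1],
  [0.033,-0.044,0,0,0,-0.007,-1],
  [0.033,-0.044,0,0,0,-0.007,-1],
])

```text
clock: 2.25
ee_pos: [0.4187, -0.0233, 0.2315]
ee_rot: [[0.921, 0.389, 0.001], [0.389, -0.921, 0.0], [0.001, 0.0, -1.0]]
force: [0.7, -0.8, 0.8]
gripper_width: 1.003
gripper_force: 0.0
```

Emit:
drive_tool([
  [0.029,-0.043,0,0,0,0,-1],
  [0.029,-0.043,0,0,0,0,-1],
  [0.02,-0.025,0,0,0,0,-1],
  [0,0,0,0,0,0,-1],
])

```text
clock: 2.75
ee_pos: [0.4472, 0.1095, 0.2311]
ee_rot: [[0.92, 0.392, 0.0], [0.392, -0.92, 0.001], [0.0, -0.001, -1.0]]
force: [0.1, -0.9, -0.8]
gripper_width: 0.998
gripper_force: 0.0
```

```bash
python3 - <<'E'
from h import *
np.set_printoptions(precision=3,suppress=True)
s=r.state();print(s["clock"],s["ee_pos"],s["ee_rot"],s["force"])
f=r.grab_frame("wrist");cv2.imwrite("pics/w1.png",f["frame"])
for n in ["grip","eye"]:
    for d in r.landmark_of(f,n)[:3]: print(n,round(d["p"],2),d["location"],pt(f,*d["location"]))
P=cloud(f,np.ones((420,560),bool));P=P[np.hypot(P[:,0]-.464,P[:,1]-.136)<.05]
for lo,hi in [(.055,.09),(.105,.144),(.144,.16),(.044,.055)]:
    q=P[(P[:,2]>lo)&(P[:,2]<hi)]
    if len(q)>3: print(lo,hi,len(q),q.mean(0),q.min(0),q.max(0),cv2.minAreaRect((q[:,:2]*1000).astype(np.float32)))
E
```

```text
2.75 [0.447 0.11  0.231] [[ 0.92   0.392  0.   ]
 [ 0.392 -0.92   0.001]
 [ 0.    -0.001 -1.   ]] [ 0.069 -0.879 -0.777]
grip 0.95 [315.6, 230.6] [0.356 0.112 0.138]
grip 0.93 [39.7, 416.0] [0.576 0.079 0.149]
grip 0.9 [165.4, 255.0] [0.472 0.137 0.15 ]
eye 0.81 [241.5, 122.7] [0.366 0.212 0.108]
eye 0.68 [296.4, 235.6] [0.355 0.111 0.108]
eye 0.57 [159.0, 257.4] [0.473 0.138 0.13 ]
0.055 0.09 158 [0.466 0.138 0.081] [0.453 0.114 0.055] [0.476 0.159 0.09 ] ((464.74774169921875, 136.8410186767578), (5.985369682312012, 47.10657501220703), 23.151594161987305)
0.105 0.144 197 [0.471 0.138 0.126] [0.462 0.127 0.106] [0.474 0.147 0.144] ((469.99322509765625, 135.3863067626953), (20.389060974121094, 9.794333457946777), 71.76890563964844)
0.144 0.16 629 [0.465 0.137 0.15 ] [0.455 0.127 0.144] [0.474 0.147 0.152] ((464.7480773925781, 136.89195251464844), (15.861004829406738, 15.659823417663574), 22.822946548461914)
0.044 0.055 3085 [0.47  0.137 0.05 ] [0.431 0.103 0.044] [0.498 0.171 0.055] ((464.58709716796875, 136.8294677734375), (66.45703125, 66.80709075927734), 22.654006958007812)
```

View pics/w1.png

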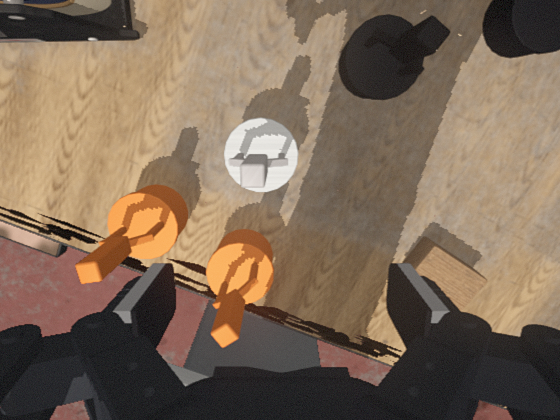

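The wrist view shows the silver pot at (260,155), clear of the orange and black ones. Post axis is at (0.4648, 0.1368), yaw 22.8°, and the tool already matches. Descending.

Emit:
drive_tool([
  [0.0134,-0.0092,0,0,0,0,-1],
  [0.0134,-0.0092,0.015,0,0,0,-1],
  [0,0,0.035,0,0,0,-1],
  [0,0,0.035,0,0,0,-1],
  [0,0,0.035,0,0,0,-1],
])

```text
clock: 3.52
ee_pos: [0.4647, 0.1337, 0.1105]
ee_rot: [[0.922, 0.388, 0.0], [0.388, -0.922, -0.0], [0.0, 0.0, -1.0]]
force: [0.8, -0.3, -0.7]
gripper_width: 1.003
gripper_force: 0.0
```

Emit:
drive_tool([
  [0,0,0.004,0,0,0,-1],
  [0,0,0,0,0,0,-1],
])

```text
clock: 3.78
ee_pos: [0.4649, 0.1344, 0.1082]
ee_rot: [[0.921, 0.388, 0.001], [0.388, -0.921, 0.0], [0.001, 0.0, -1.0]]
force: [-0.5, 0.4, -0.0]
gripper_width: 1.001
gripper_force: 0.0
```

Emit:
drive_tool([
  [0.001,-0.0022,0.001,0,0,0,-1],
  [0,0,0,0,0,0,0.2],
  [0,0,0,0,0,0,1],
  [0,0,0,0,0,0,1],
  [0,0,0,0,0,0,1],
])

```text
clock: 4.4
ee_pos: [0.4647, 0.1373, 0.1065]
ee_rot: [[0.921, 0.389, 0.0], [0.389, -0.921, 0.0], [0.0, 0.0, -1.0]]
force: [-2.4, -1.6, 9.3]
gripper_width: 0.182
gripper_force: 58.2
```

Emit:
drive_tool([
  [0,0,0,0,0,0,1],
  [0,0,0,0,0,0,1],
  [0,0,0,0,0,0,1],
  [0,0,0,0,0,0,1],
  [0,0,0,0,0,0,1],
])

```text
clock: 5.03
ee_pos: [0.4647, 0.1373, 0.1065]
ee_rot: [[0.921, 0.389, 0.0], [0.389, -0.921, 0.0], [0.0, -0.0, -1.0]]
force: [-0.0, -1.0, 5.6]
gripper_width: 0.181
gripper_force: 59.1
```

Emit:
drive_tool([
  [0,0,-0.013,0,0,0,1],
  [0,0,-0.03,0,0,0,1],
  [0,0,-0.03,0,0,0,1],
  [0,0,-0.03,0,0,0,1],
  [0,0,-0.03,0,0,0,1],
])

```text
clock: 5.65
ee_pos: [0.4641, 0.1372, 0.2408]
ee_rot: [[0.921, 0.389, -0.001], [0.389, -0.921, -0.0], [-0.001, -0.0, -1.0]]
force: [-0.6, 0.2, -8.5]
gripper_width: 0.175
gripper_force: 59.4
```

Emit:
drive_tool([
  [0,0,0,0,0,0,1],
  [0,0,0,0,0,0,1],
  [0,0,0,0,0,0,1],
  [0,0,0,0,0,0,1],
])

```text
clock: 6.15
ee_pos: [0.4644, 0.1372, 0.2387]
ee_rot: [[0.921, 0.389, -0.001], [0.389, -0.921, -0.0], [-0.001, -0.0, -1.0]]
force: [0.9, 0.2, -8.6]
gripper_width: 0.18
gripper_force: 59.5
```

```bash
python3 - <<'E'
from h import *
np.set_printoptions(precision=3,suppress=True)
s=r.state();print(s["clock"],s["ee_pos"],s["force"],s["ft_torque"],s["gripper_width"])
t=np.array([.451,-.176]);d=t-s["ee_pos"][:2]
print("delta in tool:",s["ee_rot"][:2,:2].T@d)
f=r.grab_frame("wrist")
P=cloud(f,np.ones((420,560),bool));P=P[np.hypot(*(P[:,:2]-s["ee_pos"][:2]).T)<.05]
q=P[(P[:,2]>.172)&(P[:,2]<.19)]
if len(q)>10:print(np.median(q,0),cv2.minAreaRect((q[:,:2]*1000).astype(np.float32)))
E
```

```text
6.15 [0.464 0.137 0.239] [ 0.917  0.203 -8.574] [ 0.015 -0.056  0.012] 0.1803257227282526
delta in tool: [-0.134  0.283]
[0.475 0.142 0.182] ((470.3855895996094, 139.55258178710938), (54.76008224487305, 67.48152923583984), 22.919546127319336)
```

Grasp holds. The load is about 8.6 N, so I expect a dip of about 66 mm. Carrying it to 75 mm before the saddle while turning to the hook's heading.

Emit:
drive_tool([
  [-0.0168,0.0353,0,0,0,0.083,1],
  [-0.0138,0.0367,0,0,0,0.083,1],
  [-0.0107,0.0376,0,0,0,0.083,1],
  [-0.0075,0.0384,0,0,0,0.083,1],
  [-0.0044,0.039,0,0,0,0.083,1],
])

```text
clock: 6.82
ee_pos: [0.456, -0.0595, 0.2392]
ee_rot: [[1.0, -0.018, -0.0], [-0.018, -1.0, 0.0], [-0.0, -0.0, -1.0]]
force: [1.0, -0.6, -8.7]
gripper_width: 0.183
gripper_force: 60.2
```

Emit:
drive_tool([
  [-0.0011,0.0391,0,0,0,0.083,1],
  [0.0021,0.0391,0,0,0,0.083,1],
  [0.0054,0.0388,0,0,0,0.083,1],
  [0,0,0,0,0,0,1],
  [0,0,0,0,0,0,1],
])

```text
clock: 7.45
ee_pos: [0.4509, -0.1753, 0.239]
ee_rot: [[0.965, -0.261, -0.0], [-0.261, -0.965, 0.001], [-0.001, -0.0, -1.0]]
force: [-0.6, 0.2, -8.9]
gripper_width: 0.178
gripper_force: 60.7
```

```bash
cat > look.py <<'E'
from h import *
import sys
np.set_printoptions(precision=4,suppress=True)
s=r.state();e=np.array(s["ee_pos"]);R=np.array(s["ee_rot"])
print(s["clock"],e,"yaw",np.degrees(np.arctan2(R[1,0],R[0,0])),s["force"])
for c in ["wrist","scene","top"]:
    f=r.grab_frame(c)
    cv2.imwrite(f"pics/{sys.argv[1]}_{c}.png",f["frame"])
    P=cloud(f,np.ones((420,560),bool))
    a=np.radians(-15.2);X=np.array([np.cos(a),np.sin(a)]);Y=np.array([-X[1],X[0]])
    u=(P[:,:2]-[.527,-.197]); U=np.c_[u@X,u@Y,P[:,2]]
    q=U[(U[:,0]>-.03)&(U[:,0]<.07)&(abs(U[:,1])<.02)&(U[:,2]>.185)&(U[:,2]<.235)]
    if len(q):
        b=np.polyfit(q[:,0],q[:,1],1); print(c,"bar n",len(q),"yfit slope,off",b,"xmin",q[:,0].min(),"zmax at saddle",[np.round(np.percentile(q[abs(q[:,0]-k)<.004,2],90),3) if (abs(q[:,0]-k)<.004).any() else None for k in(-.02,-.01,0,.01,.03)])
    v=(P[:,:2]-e[:2])
    q=P[(np.hypot(*v.T)<.05)&(abs(P[:,2]-(e[2]-.057))<.006)]
    if len(q)>10: print(c,"pot top",np.median(q,0),cv2.minAreaRect((q[:,:2]*1000).astype(np.float32)))
E
python3 look.py a
```

```text
7.45 [ 0.4509 -0.1753  0.239 ] yaw -15.113622701690593 [-0.5695  0.1507 -8.854 ]
wrist bar n 2338 yfit slope,off [ 0.0075 -0.0023] xmin -0.02563652245573334 zmax at saddle [np.float64(0.214), np.float64(0.205), np.float64(0.202), np.float64(0.205), np.float64(0.21)]
wrist pot top [ 0.4612 -0.1785  0.1828] ((457.22723388671875, -176.9550323486328), (67.43284606933594, 55.06330871582031), 74.7662124633789)
scene bar n 116 yfit slope,off [ 0.0067 -0.0008] xmin -0.029871097377075037 zmax at saddle [np.float64(0.208), np.float64(0.201), np.float64(0.203), np.float64(0.205), np.float64(0.209)]
scene pot top [ 0.4427 -0.1685  0.1819] ((447.64605712890625, -174.6138916015625), (67.00405883789062, 68.34723663330078), 13.081130981445312)
top bar n 44 yfit slope,off [ 0.0065 -0.0012] xmin 0.028813354269837974 zmax at saddle [None, None, None, None, np.float64(0.211)]
```

View pics/a_wrist.png

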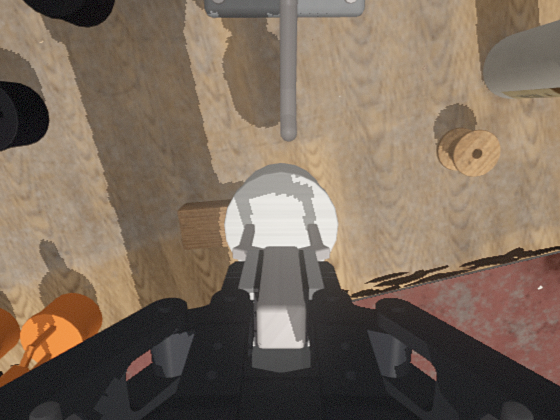

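Wrist view: pot at (282,225), hook bar at column 288 with its tip at row 135, so about 2.5 mm to the right. The eye spans z 0.182–0.224, above the tip top (0.214) and below the bar underside (0.192). Sliding the eye on.

Emit:
drive_tool([
  [0.01,0.0013,0,0,0,0,1],
  [0.01,0.0012,0,0,0,0,1],
  [0.01,0,0,0,0,0,1],
  [0.01,0,0,0,0,0,1],
  [0,0,0,0,0,0,1],
])

```text
clock: 8.22
ee_pos: [0.4895, -0.1885, 0.239]
ee_rot: [[0.965, -0.261, -0.0], [-0.261, -0.965, 0.0], [-0.0, -0.0, -1.0]]
force: [-1.1, -0.2, -8.7]
gripper_width: 0.178
gripper_force: 60.7
```

Emit:
drive_tool([
  [0.01,0,0,0,0,0,1],
  [0.01,0,0,0,0,0,1],
  [0.01,0,0,0,0,0,1],
  [0.0085,0,0,0,0,0,1],
  [0,0,0,0,0,0,1],
])

```text
clock: 8.85
ee_pos: [0.5265, -0.1986, 0.239]
ee_rot: [[0.965, -0.261, -0.0], [-0.261, -0.965, 0.0], [-0.0, -0.0, -1.0]]
force: [-0.8, -0.1, -8.9]
gripper_width: 0.178
gripper_force: 60.7
```

```bash
python3 look.py b; python3 -c "
import cv2
a=cv2.imread('pics/b_wrist.png');b=cv2.imread('pics/b_scene.png')[100:240,240:340]
a=cv2.resize(a,(448,336));b=cv2.resize(b,(352,493),interpolation=cv2.INTER_CUBIC)
import numpy as np
o=np.zeros((500,800,3),np.uint8);o[:336,:448]=a;o[:493,448:]=b;cv2.imwrite('pics/b2.png',o)"
```

```text
8.85 [ 0.5265 -0.1986  0.239 ] yaw -15.1327778078155 [-0.7971 -0.0731 -8.874 ]
wrist bar n 3059 yfit slope,off [-0.0663  0.0012] xmin -0.004378550057518441 zmax at saddle [None, None, np.float64(0.223), np.float64(0.234), np.float64(0.21)]
wrist pot top [ 0.5362 -0.2004  0.1828] ((532.5297241210938, -200.3521270751953), (67.47090148925781, 54.164005279541016), 75.31155395507812)
scene bar n 217 yfit slope,off [-0.0332  0.0022] xmin -0.026903261702479052 zmax at saddle [np.float64(0.208), np.float64(0.233), np.float64(0.228), np.float64(0.205), np.float64(0.209)]
scene pot top [ 0.5163 -0.1908  0.182 ] ((520.9946899414062, -195.1085662841797), (66.01519012451172, 64.2372817993164), 30.649246215820312)
```

View pics/b2.png

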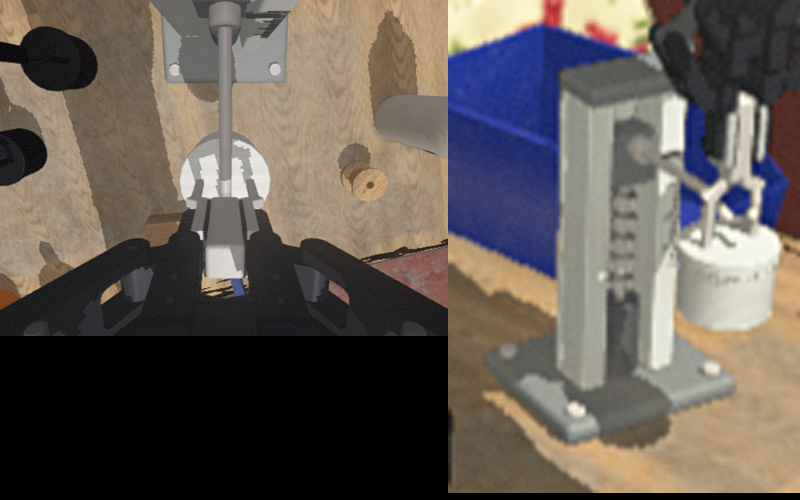

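The wrist panel shows the bar (column 224) passing through the eye, and the scene panel shows the same with the pot below the dip. Lowering at 36 mm/s or less.

Emit:
drive_tool([
  [0,0,0.004,0,0,0,1],
  [0,0,0.0045,0,0,0,1],
  [0,0,0.0045,0,0,0,1],
  [0,0,0.0045,0,0,0,1],
  [0,0,0.0045,0,0,0,1],
])

```text
clock: 9.62
ee_pos: [0.5261, -0.1985, 0.2169]
ee_rot: [[0.965, -0.261, -0.0], [-0.261, -0.965, 0.0], [-0.0, -0.0, -1.0]]
force: [-1.0, -0.5, -9.2]
gripper_width: 0.181
gripper_force: 60.7
```

Emit:
drive_tool([
  [0,0,0.004,0,0,0,1],
  [0,0,0.004,0,0,0,1],
  [0,0,0.004,0,0,0,1],
  [0,0,0.004,0,0,0,1],
  [0,0,0.004,0,0,0,1],
])

```text
clock: 10.25
ee_pos: [0.5262, -0.1985, 0.1971]
ee_rot: [[0.965, -0.261, 0.0], [-0.261, -0.965, 0.0], [0.0, -0.0, -1.0]]
force: [0.4, 0.5, -6.0]
gripper_width: 0.181
gripper_force: 61.0
```

```bash
cat > avg.py <<'E'
from h import *
F=[]
for _ in range(8): r.grab_frame("wrist"); s=r.state(); F.append(np.r_[s["force"],s["ee_pos"][2]])
print(s["clock"],np.mean(F,0).round(4),np.std(F,0).round(3))
E
python3 avg.py
```

```text
10.65 [ 0.1436 -0.4024 -6.3418  0.1972] [0.421 0.443 0.46  0.   ]
```

Emit:
drive_tool([
  [0,0,0.004,0,0,0,1],
  [0,0,0.004,0,0,0,1],
  [0,0,0.004,0,0,0,1],
  [0,0,0.004,0,0,0,1],
  [0,0,0.004,0,0,0,1],
])

```text
clock: 11.28
ee_pos: [0.5262, -0.1985, 0.1771]
ee_rot: [[0.965, -0.261, 0.0], [-0.261, -0.965, 0.0], [0.0, -0.0, -1.0]]
force: [-1.3, 0.1, -2.9]
gripper_width: 0.177
gripper_force: 61.4
```

Emit:
drive_tool([
  [0,0,0.004,0,0,0,1],
  [0,0,0.004,0,0,0,1],
  [0,0,0.004,0,0,0,1],
  [0,0,0.003,0,0,0,1],
  [0,0,0.001,0,0,0,1],
])

```text
clock: 11.9
ee_pos: [0.5261, -0.1985, 0.1612]
ee_rot: [[0.965, -0.261, -0.0], [-0.261, -0.965, 0.0], [-0.0, -0.0, -1.0]]
force: [-0.8, -0.2, -0.6]
gripper_width: 0.176
gripper_force: 61.7
```

```bash
python3 avg.py
```

```text
12.3 [-0.2358 -0.3677 -1.2838  0.1614] [0.731 0.581 0.477 0.   ]
```

Emit:
drive_tool([
  [0,0,0.002,0,0,0,1],
  [0,0,0.003,0,0,0,1],
  [0,0,0.002,0,0,0,1],
  [0,0,0,0,0,0,1],
])

```text
clock: 12.8
ee_pos: [0.5261, -0.1985, 0.1541]
ee_rot: [[0.965, -0.261, -0.0], [-0.261, -0.965, 0.0], [-0.0, -0.0, -1.0]]
force: [0.3, 0.3, -0.7]
gripper_width: 0.177
gripper_force: 61.8
```

```bash
python3 avg.py; python3 avg.py
```

```text
13.2 [ 0.0008  0.0498 -0.5855  0.1543] [0.478 0.505 0.307 0.   ]
13.6 [ 0.0959  0.0598 -0.3985  0.1543] [0.478 0.467 0.589 0.   ]
```

Emit:
drive_tool([
  [0,0,0.001,0,0,0,1],
  [0,0,0.001,0,0,0,1],
  [0,0,0,0,0,0,1],
  [0,0,0,0,0,0,1],
])

```text
clock: 14.1
ee_pos: [0.5261, -0.1985, 0.1523]
ee_rot: [[0.965, -0.261, -0.0], [-0.261, -0.965, 0.0], [-0.0, -0.0, -1.0]]
force: [0.4, 0.3, -0.9]
gripper_width: 0.179
gripper_force: 61.8
```

```bash
python3 avg.py; python3 - <<'E'
from h import *
f=r.grab_frame("scene")
P=cloud(f,np.ones((420,560),bool))
q=P[(np.hypot(P[:,0]-.526,P[:,1]+.1985)<.034)&(P[:,2]>.08)&(P[:,2]<.11)]
print("pot top z",np.median(q[:,2]),len(q))
E
```

```text
14.5 [ 0.0173 -0.4418 -0.1233  0.1523] [0.493 0.258 0.462 0.   ]
pot top z 0.09507224756763677 359
```

Emit:
drive_tool([
  [0,0,0,0,0,0,0.3],
  [0,0,0,0,0,0,-0.3],
  [0,0,0,0,0,0,-1],
  [0,0,0,0,0,0,-1],
  [0,0,0,0,0,0,-1],
])

```text
clock: 15.18
ee_pos: [0.5261, -0.1985, 0.1523]
ee_rot: [[0.965, -0.261, 0.0], [-0.261, -0.965, 0.0], [0.0, -0.0, -1.0]]
force: [-0.3, -0.3, 0.3]
gripper_width: 1.0
gripper_force: 0.0
```

```bash
cat > pot.py <<'E'
from h import *
for _ in range(4):
    f=r.grab_frame("scene")
    P=cloud(f,np.ones((420,560),bool))
    q=P[(np.hypot(P[:,0]-.526,P[:,1]+.1985)<.034)&(P[:,2]>.08)&(P[:,2]<.11)]
    print("pot top",np.round([*q.mean(0),np.median(q[:,2])],4),len(q))
s=r.state();print(s["clock"],s["gripper_width"],s["force"])
cv2.imwrite("pics/rel.png",f["frame"])
E
python3 pot.py
```

```text
pot top [ 0.5209 -0.1935  0.0933  0.094 ] 383
pot top [ 0.5206 -0.1937  0.0933  0.0939] 378
pot top [ 0.5208 -0.1938  0.0931  0.0934] 378
pot top [ 0.5209 -0.1939  0.0929  0.0933] 373
15.375 0.9977542342404361 [-0.11232627  0.41604441 -0.22933709]
```

Released, and the hook moved by only 1–2 mm. Withdrawing straight up, then back.

Emit:
drive_tool([
  [0,0,-0.006,0,0,0,-1],
  [0,0,-0.012,0,0,0,-1],
  [0,0,-0.02,0,0,0,-1],
  [0,0,-0.025,0,0,0,-1],
  [0,0,-0.03,0,0,0,-1],
])

```text
clock: 16.0
ee_pos: [0.526, -0.1985, 0.2468]
ee_rot: [[0.965, -0.261, 0.0], [-0.261, -0.965, -0.0], [0.0, -0.0, -1.0]]
force: [-0.9, 0.4, -0.1]
gripper_width: 1.0
gripper_force: 0.0
```

Emit:
drive_tool([
  [0,0,-0.03,0,0,0,-1],
  [-0.03,0,-0.02,0,0,0,-1],
  [-0.03,0,0,0,0,0,-1],
  [-0.03,0,0,0,0,0,-1],
  [0,0,0,0,0,0,-1],
])

```text
clock: 16.62
ee_pos: [0.4381, -0.1748, 0.2966]
ee_rot: [[0.965, -0.262, 0.001], [-0.262, -0.965, 0.0], [0.001, -0.0, -1.0]]
force: [0.5, 1.3, 1.0]
gripper_width: 0.998
gripper_force: 0.0
```

Emit:
drive_tool([
  [0,0,0,0,0,0,-1],
  [0,0,0,0,0,0,-1],
  [0,0,0,0,0,0,-1],
  [0,0,0,0,0,0,-1],
  [0,0,0,0,0,0,-1],
])

```text
clock: 17.25
ee_pos: [0.4393, -0.175, 0.2952]
ee_rot: [[0.965, -0.261, -0.0], [-0.261, -0.965, 0.0], [-0.0, -0.0, -1.0]]
force: [0.1, -0.8, 0.3]
gripper_width: 1.003
gripper_force: 0.0
```

Emit:
drive_tool([
  [0,0,0,0,0,0,-1],
  [0,0,0,0,0,0,-1],
  [0,0,0,0,0,0,-1],
  [0,0,0,0,0,0,-1],
  [0,0,0,0,0,0,-1],
])

```text
clock: 17.88
ee_pos: [0.4392, -0.175, 0.2953]
ee_rot: [[0.965, -0.261, -0.0], [-0.261, -0.965, 0.0], [-0.0, -0.0, -1.0]]
force: [-0.6, -0.3, 0.2]
gripper_width: 1.003
gripper_force: 0.0
```

Emit:
drive_tool([
  [0,0,0,0,0,0,-1],
  [0,0,0,0,0,0,-1],
  [0,0,0,0,0,0,-1],
  [0,0,0,0,0,0,-1],
  [0,0,0,0,0,0,-1],
])

```text
clock: 18.5
ee_pos: [0.4393, -0.175, 0.2953]
ee_rot: [[0.965, -0.261, -0.0], [-0.261, -0.965, 0.0], [-0.0, -0.0, -1.0]]
force: [0.2, 0.8, 0.3]
gripper_width: 0.998
gripper_force: 0.0
```

Emit:
drive_tool([
  [0,0,0,0,0,0,-1],
  [0,0,0,0,0,0,-1],
  [0,0,0,0,0,0,-1],
  [0,0,0,0,0,0,-1],
  [0,0,0,0,0,0,-1],
])

```text
clock: 19.12
ee_pos: [0.4392, -0.175, 0.2953]
ee_rot: [[0.965, -0.261, -0.0], [-0.261, -0.965, 0.0], [-0.0, -0.0, -1.0]]
force: [0.2, -0.1, -0.3]
gripper_width: 1.0
gripper_force: 0.0
```

```bash
python3 pot.py; python3 pot.py; python3 -c "
import cv2
cv2.imwrite('pics/rel2.png',cv2.resize(cv2.imread('pics/rel.png')[100:320,200:400],(540,594),interpolation=cv2.INTER_CUBIC))"
```

```text
pot top [ 0.5208 -0.1937  0.0925  0.0932] 372
pot top [ 0.5208 -0.1937  0.0928  0.0931] 379
pot top [ 0.5212 -0.1934  0.0928  0.093 ] 368
pot top [ 0.5208 -0.1938  0.0926  0.093 ] 371
19.325 1.0002712946368661 [-0.45192544  0.14462374  0.11893219]
pot top [ 0.521  -0.1939  0.0928  0.0931] 374
pot top [ 0.521  -0.194   0.0928  0.0932] 369
pot top [ 0.5209 -0.1941  0.0927  0.093 ] 374
pot top [ 0.5209 -0.1932  0.0928  0.093 ] 370
19.525 1.0042702722542962 [ 0.7439935  -0.4675836   0.18260218]
```

View pics/rel2.png

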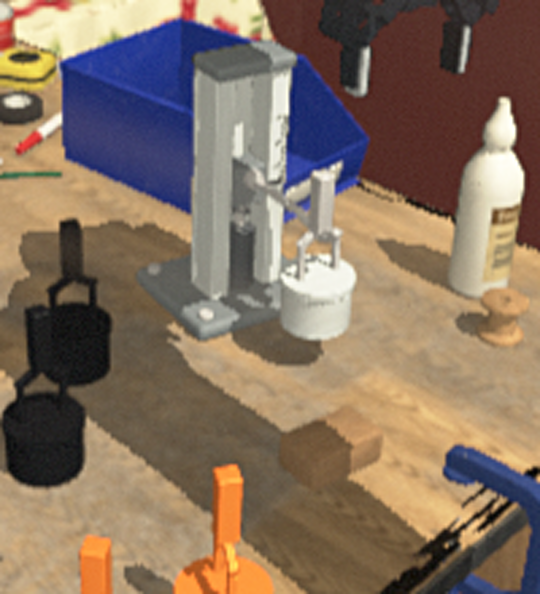

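The crop shows the pot hanging upright in the hook's dip at (318,285), steady to within noise and clear of the gripper. The block (330,445) and spool (503,315) haven't moved.

```bash
python3 -c "
from workcell import r
print(r.job_done())"
```

```text
the job is handed in; nothing more can be done
None
```

The metal pot hangs upright and still in the hook's dip at about 63 mm of the 90 mm travel (roughly 0.85 kg). The hook dropped only 1–2 mm on release, the bystanders weren't touched, and I handed the job in at about 19.5 s.

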